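# Sort the bench punches into the drawer

## Task

Pull the drawer of the little bench cabinet out as far as it goes and leave it open. Then sort the three steel punches from the sloping rack into it: the two with a ball end go in the left compartment (seen facing the drawer's front), the one with a chisel end in the right one. Lay each down gently, flat on the compartment's floor and not on top of another - no dropping or letting them topple - and leave the anvil and the tape dispenser where they are.

Things in the scene. Friction and masses are not known exactly. Their poses are not given: they have to be found in the camera images.
- drawer (a joint): The only drawer of a fixed wooden bench cabinet (240 mm deep, 320 mm wide, 85 mm high): metres pulled out towards the robot; 0 shut, 0.165 at its stop. Starts shut or up to 30 mm open.
- handle (a point): Middle of the drawer's bar handle, which moves with the drawer: a level steel bar 11 mm thick, 120 mm long across the front (along this point's y), its axis 45 mm off the front and 38 mm below the cabinet's top; x points from the front into the cabinet, so the drawer opens along -x.
- left_bin (a point): Fixed point on the floor (22 mm above the bench) of the drawer's left compartment (+y side) as it stands when the drawer is at its stop; axes as the handle's. The compartment then reaches 68 mm to either side (y), 77 mm towards the drawer's front (-x) and back under the cabinet, whose top begins 75 mm back (+x). Walls and divider stand 41 mm, the front panel 50 mm above the floor.
- right_bin (a point): The same for the right compartment (-y side), same sizes.
- rack: Wooden rack, fixed, 150 (x) x 300 (y) x 95 mm high, origin centre of its underside. Three slots 80 mm apart along y (-80, 0, 80 mm). A punch lies in each on two cross rails, rising 40 degrees towards the rack's +x, foot on a lip, between low brass pegs. From -37 to +23 mm along the punch's x nothing is beside or under it, down to the 8 mm base board.
- ball_a: Steel punch, square shank 13 x 13 mm, with a ball of 22 mm diameter on its working end (ball centre at x = +46 mm; shank ends at +40 mm). 110 mm long along its x axis, about 120 g. Origin mid-length on the shank axis; x points to the working end. Starts in a rack slot, working end up and away from the robot, sloping 40 degrees.
- ball_b: Steel punch, square shank 13 x 13 mm, with a ball of 22 mm diameter on its working end (ball centre at x = +46 mm; shank ends at +40 mm). 110 mm long along its x axis, about 120 g. Origin mid-length on the shank axis; x points to the working end. Starts in a rack slot, working end up and away from the robot, sloping 40 degrees.
- chisel: Steel punch, square shank 13 x 13 mm, whose last 25 mm thins to a flat chisel blade 6 mm thick and 13 mm wide (no ball). 110 mm long along its x axis, about 120 g. Origin mid-length on the shank axis; x points to the working end. Starts in a rack slot, working end up and away from the robot, sloping 40 degrees.
- anvil: Bystander: round steel bench anvil, 150 mm diameter, on a wooden triangle, 76 mm high; origin centre of its underside.
- tape: Bystander: black tape dispenser, 65 x 150 mm and about 80 mm high; origin centre of its underside.
Not all that is in view belongs to the job. Leave any turquoise look-alike of the chisel alone.

How it is judged:
By the outcome, as a careful person would: the job done as asked, in the order asked, and still so for the second after the job is handed in, with the robot touching nothing.
It also fails if it takes over 72 s, if anything falls off the work surface, if the arm or the gripper's body presses on something with over 40 N, if the wrist force passes 120 N, or if a joint passes its speed limit or range.

## Robot

A 6-joint arm with a two-finger parallel gripper is mounted at the origin on the work surface. World frame = base frame: x ahead of the robot, y to its left, z up, the work surface at z = 0. Lengths are in m, angles in rad, forces in N, time in s.
With the tool pointing down it reaches from about 0.375 to 0.9 m from the base axis. Payload 3.1 kg.
Tool frame: the origin (TCP) lies at the very end of the fingers, on their centre line; the grasp point (between the pads) lies 19 mm behind it; z points along the fingers, y is the line along which they close (so a half turn about z gives the same grasp; the last joint's range is limited). The gripper opens to 85 mm and grips with 20 to 120 N. Pads are 22 mm wide; open, the fingers measure 114 mm over their backs; the gripper's body (76 mm by 85 mm) begins 54 mm behind the grasp point. The pads swing forward as they close: fully open they stand 13 mm farther back than shut.
Start: joints at [0.986, 0.527, 1.433, -0, 1.181, -0.178], TCP at [0.247, 0.574, 0.231] pointing down, gripper open.
Joint ranges: [-3.08, 3.08], [-0.75, 2.2], [0.22, 2.44], [-1.43, 4.57], [0, 2.65], [-2.85, 2.85]. Speed limits (rad/s): [2.79, 2.79, 3.14, 3.14, 3.14, 3.14].

## Interface

Orientations are given as a unit quaternion [x, y, z, w].
In Python, from station import manip, vision gives the robot as it stands.
- The arm moves only by the tool drive_tool, never from a script. Its argument "deltas" is a list that holds one entry, the list of rows, each a list of 4 numbers: the shift along the tool's x, y, z in mm, then the turn about the tool's z in rad. A call has 1 to 5 rows; each row is the pose to reach, as a shift and turn from the pose commanded when the call began, along the tool's axes at that moment; what a row does not reach only later rows make up. A row lasts 1/12 s, in which the tool goes at most 41.7 mm and 7.16 degrees, less where a joint would pass 70% of its speed; a pose out of reach is approached as far as the arm can. A call with a gripper value outside its range is refused whole. "jaw" is the finger opening in mm, from 0 to 85.4, set as the call begins (left out, the last holds). The fingers move at their own pace and stop on an object; "force" is the grip in N (left out, the last holds). Time passes only in rows, so rows that repeat a pose let the fingers close. It gives the time, the measured TCP pose, the force, the opening and the grip force at its end, in the units of the state.
- manip.sense(): the state, without advancing time (a new reading comes with each control period).
- vision.snapshot(name): name is "side" or "top" or "wrist"; returns the picture (480x640x3 uint8, red, green, blue); there is no depth.
- vision.camera_model(name): a dict with "camera_matrix" (3x3 intrinsics, pixels), "rvec" (rotation vector, rad) and "tvec" (3), from world to camera coordinates, as OpenCV has them. Camera axes: x right, y down, z forward; pixel columns grow to the right and rows downward; lengths in m; the calibration is good to about 2 mm. A picture is of the moment at which its call begins: read the wrist's pose just before it. camera_model takes no time and is no camera call; for the wrist camera it gives the pose at the moment of the call.
- manip.sign_off(): hands the job in; it is judged then, once.
The state is a dict: "t": time; "q": joint angles; "qd": joint speeds; "tau": joint torques, N m; "tcp_pos": TCP position; "tool_rot": TCP orientation; "force": force on the tool from outside, world axes, zero at the start; "ft_torque": the same for the moment, N m; "finger_gap": opening from 0.0 (shut) to 1.0 (fully open); "gripper_force": force on a finger pad.
Only numpy, scipy, OpenCV 4.12 (cv2) and the standard library are available. Lean on these libraries where they do the work, as an engineer would, in place of code of your own. Each camera call takes 0.05 s, during which the arm holds its last target. There are 200 camera calls.

## Working session

There is one attempt and no reset: what is moved stays moved. The work goes in short steps, Python scripts to look and compute and a tool call to move; the robot and the scene stay as the last step left them, time stands still between calls to the robot, and variables do not carry over. Pictures are saved under pics/ and viewed, at most 10 in all, crops included, and the job is handed in when it is done.

Besides the shell and the picture viewer there is one more tool, called after "Call:" as a command line: name --argument value ..., lists and objects as JSON in quotes. drive_tool: Moves the arm, as the interface text tells. Its arguments: {"type":"object","properties":{"deltas":{"type":"array"},"jaw":{"type":"number"},"force":{"type":"number"}},"required":["deltas"]}

```bash
mkdir -p pics; ls
python3 - <<'E'
from station import manip, vision
import cv2
s=manip.sense();print(s['t'],s['tcp_pos'],s['tool_rot'],s['finger_gap'])
for n in ('top','side'):
    cv2.imwrite(f'pics/{n}0.png',vision.snapshot(n)[:,:,::-1])
    m=vision.camera_model(n);print(n,m)
E
```

```text
pics
0.0 [0.24686114 0.57338918 0.23032118] [ 2.02010081e-01  9.79382817e-01 -1.03069537e-03 -4.02349895e-04] 1.0031054743412808
top {'camera_matrix': array([[576.3490748 ,   0.        , 320.17086267],
       [  0.        , 576.3490748 , 241.7641411 ],
       [  0.        ,   0.        ,   1.        ]]), 'rvec': array([ 2.1202337 , -2.15012493,  0.13967123]), 'tvec': array([-0.05461617,  0.52229471,  1.1054885 ])}
side {'camera_matrix': array([[598.01545028,   0.        , 308.9649973 ],
       [  0.        , 598.01545028, 234.62882534],
       [  0.        ,   0.        ,   1.        ]]), 'rvec': array([ 2.28882301, -0.51145595,  0.22507848]), 'tvec': array([-0.50794481,  0.18648137,  1.41718665])}
```

View pics/top0.png

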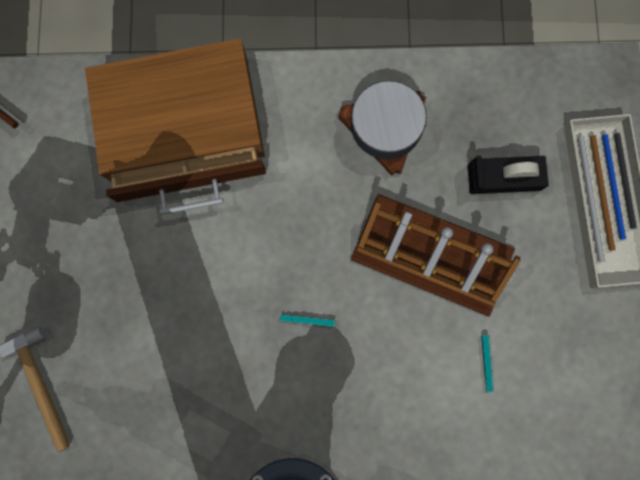

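View pics/side0.png

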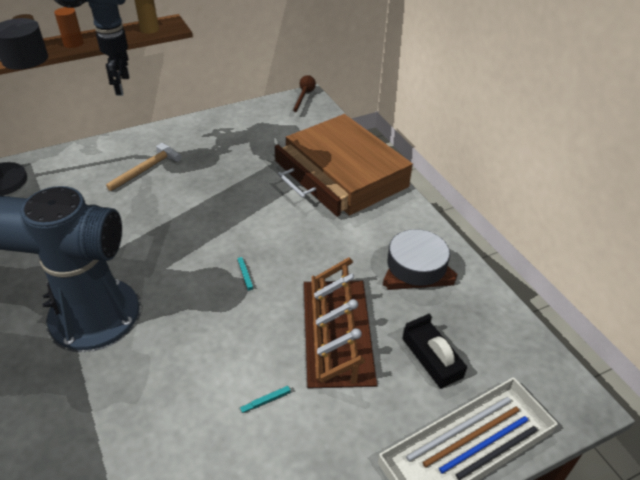

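Top view: cabinet at (175,120) with its handle at (190,200), rack at (437,255), anvil at (389,117), tape at (508,173).
What could be taken for the wanted punches: rack pieces at (399,236) with no ball, (439,250) with a ball and (480,266) with a ball; turquoise look-alikes at (307,320) and (487,362); tray rods at (600,195). By the description the three in the rack are the right ones, with the chisel at (399,236). A close crop will check this.

Run:
```python
import cv2,numpy as np
t=cv2.imread('pics/top0.png')
a=cv2.resize(t[185:320,345:530],None,fx=4,fy=4,interpolation=cv2.INTER_CUBIC)
b=cv2.resize(t[35:220,80:272],None,fx=3.1,fy=3.1,interpolation=cv2.INTER_CUBIC)
cv2.imwrite('pics/rack.png',a);cv2.imwrite('pics/cab.png',b)
```

```text
(no output)
```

View pics/rack.png

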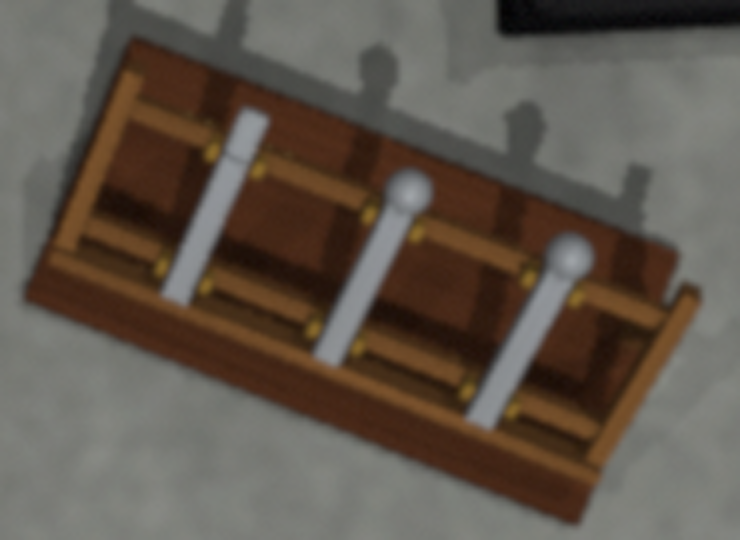

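View pics/cab.png

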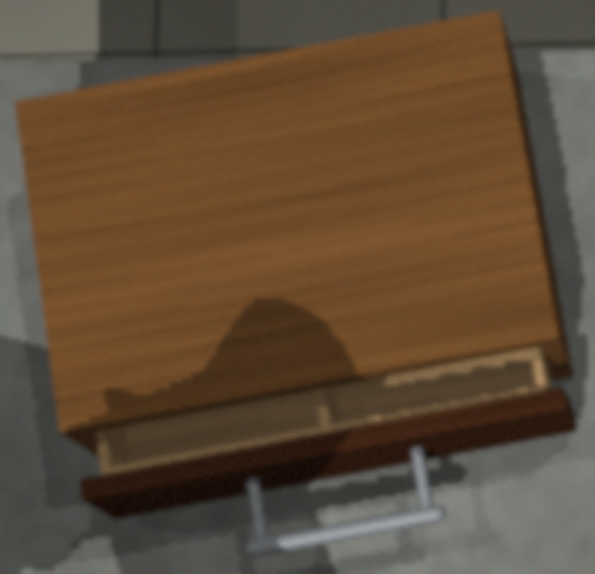

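The rack crop confirms it: the piece with a flat, ball-free end is the chisel (crop: foot (177,298), tip (256,115)), in the slot on the robot's left. The balls are at (409,190) and (570,257). Cabinet crop: top corners (18,100), (500,12), (560,345), (62,432); handle ends (250,545) and (442,512); drawer slightly open. A side crop will give heights.

Run:
```python
import cv2,numpy as np
t=cv2.imread('pics/side0.png')
a=cv2.resize(t[250:390,295:385],None,fx=4.2,fy=4.2,interpolation=cv2.INTER_CUBIC)
b=cv2.resize(t[110:250,265:365],None,fx=4.2,fy=4.2,interpolation=cv2.INTER_CUBIC)
cv2.imwrite('pics/sidec.png',np.hstack([a,b]));print(a.shape)
```

```text
(588, 378, 3)
```

View pics/sidec.png

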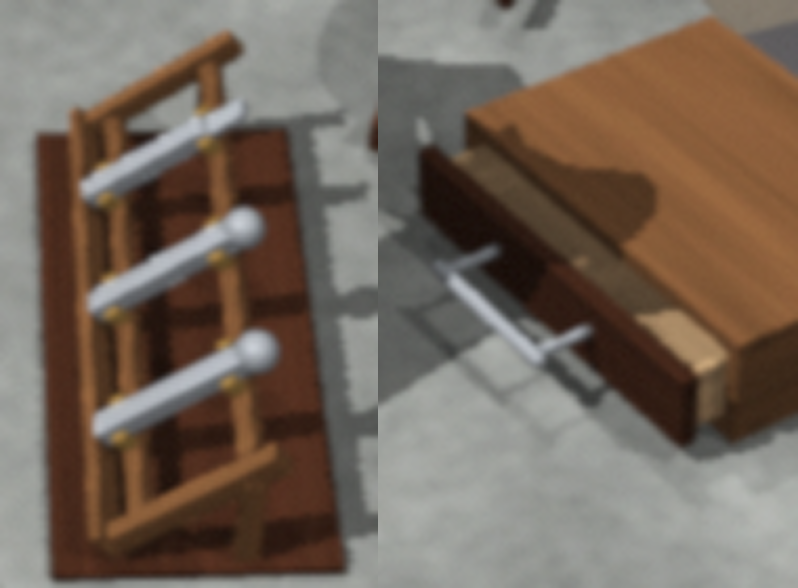

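Side crop: balls at (244,229) and (258,352), chisel tip at (235,108), handle ends at about (443,272) and (540,355). Now fitting poses.

```bash
cat > h.py <<'E'
import numpy as np, cv2, json
from scipy.optimize import least_squares
from scipy.spatial.transform import Rotation as R
from station import manip, vision
def proj(P,n):
    m=vision.camera_model(n)
    return cv2.projectPoints(np.float64(P).reshape(-1,1,3),m['rvec'],m['tvec'],m['camera_matrix'],None)[0].reshape(-1,2)
def place(p,L):  # p=x,y,yaw ; L local points
    c,s=np.cos(p[2]),np.sin(p[2]); L=np.atleast_2d(L)
    return np.c_[p[0]+c*L[:,0]-s*L[:,1],p[1]+s*L[:,0]+c*L[:,1],L[:,2]]
def go(target,yaw):
    """tool deltas (mm, rad) to TCP target with tool y axis along world yaw (mod pi)"""
    s=manip.sense(); r=R.from_quat(s['tool_rot'])
    d=r.inv().apply(np.array(target)-s['tcp_pos'])*1000
    y=r.apply([0,1,0]); cur=np.arctan2(y[1],y[0])
    dy=(cur-yaw+np.pi/2)%np.pi-np.pi/2   # tool z down
    return np.round(d,1), round(dy,3), 'q6 %.2f'%s['q'][5], s['force'].round(1) if hasattr(s['force'],'round') else s['force']
E
cat > fit.py <<'E'
from h import *
top=lambda a:np.array(a)/4+[345,185]
cab=lambda a:np.array(a)/3.1+[80,35]
sd=lambda a:np.array(a)/4.2+[295,250]
sh=lambda a:(np.array(a)-[378,0])/4.2+[265,110]
base=np.array([[75,150],[75,-150],[-75,-150],[-75,150]])/1000
base=np.c_[base,[.008]*4]
bt=top([[133,40],[678,250],[578,522],[28,298]]); bs=sd([[38,134],[285,128],[343,568],[52,575]])
bs_order=base[[3,0,1,2]]
balls_t=top([[409,190],[570,257]]);balls_s=sd([[244,229],[258,352]])
def f(p):
    B=place(p,[[p[3],0,p[4]],[p[3],-.08,p[4]]])
    return np.r_[(proj(place(p,base),'top')-bt).ravel()*.7,(proj(place(p,bs_order),'side')-bs).ravel()*.5,
     (proj(B,'top')-balls_t).ravel(),(proj(B,'side')-balls_s).ravel()]
r=least_squares(f,[.45,-.2,-.4,.03,.09]);p=r.x
print('rack',p.round(4),r.fun.round(1))
u=np.array([np.cos(.698),0,np.sin(.698)])
org=np.array([p[3],0,p[4]])-.046*u
print('punch origin in rack',org.round(4))
F=[org-.055*u+[0,y,0] for y in (.08,0,-.08)]; T=org+.055*u+[0,.08,0]
print('foot px top crop',((proj(place(p,F),'top')-[345,185])*4).round(),'side',((proj(place(p,F),'side')-[295,250])*4.2).round(),
 'chisel tip',((proj(place(p,T),'top')-[345,185])*4).round(),((proj(place(p,T),'side')-[295,250])*4.2).round())
O=place(p,[org+[0,y,0] for y in (.08,0,-.08)]);print('origins',O.round(4))
ct=cab([[18,100],[500,12],[560,345],[62,432]]);C=np.array([[240,160,85],[240,-160,85],[0,-160,85],[0,160,85]])/1000
ht=cab([[250,546],[440,513]]);hs=sh([[446,272],[540,355]])
def g(p):
    H=place(p,[[p[3],.06,.047],[p[3],-.06,.047]])
    return np.r_[(proj(place(p,C),'top')-ct).ravel(),(proj(H,'top')-ht).ravel(),(proj(H,'side')-hs).ravel()]
r=least_squares(g,[.6,.3,.1,-.06]);q=r.x
print('cab',q.round(4),r.fun.round(1));print('handle',place(q,[q[3],0,.047]).round(4))
json.dump(dict(rack=p.tolist(),O=O.tolist(),cab=q.tolist()),open('poses.json','w'))
print(go(place(q,[q[3],0,.15])[0],q[2]))
E
python3 fit.py
```

```text
rack [ 0.4975 -0.29   -0.4045  0.0312  0.0943] [-0.2 -1.3  1.2  0.3  0.8  1.1 -1.   0.4 -0.5 -0.5  0.2 -0.5  0.6 -0.3
 -0.  -0.1 -0.1  0.4 -0.1 -0.3  0.  -0.1  0.1 -0. ]
punch origin in rack [-0.0041  0.      0.0647]
foot px top crop [[176. 295.]
 [327. 356.]
 [480. 418.]] side [[ 88. 196.]
 [ 95. 309.]
 [103. 432.]] chisel tip [[257. 113.]] [[244. 108.]]
origins [[ 0.5253 -0.2149  0.0647]
 [ 0.4938 -0.2884  0.0647]
 [ 0.4623 -0.362   0.0647]]
cab [ 0.6738  0.2074  0.17   -0.0772] [-0.6 -3.1  0.4 -3.3  0.8  2.1  0.   3.7  1.1 -0.3 -1.  -0.6 -1.5 -1.6
 -0.4  0.6]
handle [[0.5977 0.1943 0.047 ]]
(array([-472.2, -209.3,   80.7]), np.float64(0.994), 'q6 -0.18', array([0.7, 0.3, 1.4]))
```

Call:
drive_tool --deltas '[[[-36,-16,0,0],[-72,-32,4,0],[-108,-48,8,0],[-144,-64,12,0],[-180,-80,16,0]]]' --jaw 36 --force 40

```text
t: 0.52
tcp_pos: [0.3814, 0.4278, 0.2148]
tool_rot: [0.202, 0.979, -0.0, -0.0]
force: [1.0, 0.8, 0.4]
finger_gap: 0.418
gripper_force: 0.0
```

Call:
drive_tool --deltas '[[[-36,-16,4,0],[-72,-32,8,0],[-108,-48,12,0],[-144,-64,16,0],[-180,-80,20,0]]]'

```text
t: 0.93
tcp_pos: [0.5153, 0.2829, 0.1948]
tool_rot: [0.202, 0.979, -0.0, -0.0]
force: [0.5, 0.9, 0.3]
finger_gap: 0.426
gripper_force: 0.0
```

Call:
drive_tool --deltas '[[[-22,-10,8,0.12],[-45,-20,16,0.24],[-68,-30,24,0.36],[-90,-40,34,0.48],[-112,-49,44,0.6]]]'

```text
t: 1.35
tcp_pos: [0.5985, 0.194, 0.1505]
tool_rot: [0.485, 0.874, -0.0, -0.0]
force: [0.6, 0.5, 0.1]
finger_gap: 0.424
gripper_force: 0.0
```

Call:
drive_tool --deltas '[[[0,0,0,0.12],[0,0,0,0.24],[0,0,0,0.36],[0,0,0,0.394],[0,0,0,0.394]]]'

```text
t: 1.77
tcp_pos: [0.5977, 0.1951, 0.1507]
tool_rot: [0.645, 0.764, -0.0, -0.0]
force: [0.0, -0.3, 0.3]
finger_gap: 0.419
gripper_force: 0.0
```

```bash
cat > fit2.py <<'E'
exec(open('fit.py').read().split("def g(p)")[0])
def g(p):
    D=C.copy();D[:2,0]+=p[4]
    H=place(p,[[p[3],.06,.047],[p[3],-.06,.047]])
    return np.r_[(proj(place(p,D),'top')-ct).ravel(),(proj(H,'top')-ht).ravel(),(proj(H,'side')-hs).ravel()]
r=least_squares(g,[.6,.3,.1,-.06,0]);q=r.x
print('cab',q.round(4),r.fun.round(1));h=place(q,[q[3],0,.030])[0];print('handle',h.round(4))
json.dump(dict(rack=p.tolist(),O=O.tolist(),cab=q.tolist()),open('poses.json','w'))
s=manip.sense();print(s['t'],s['tcp_pos'].round(4),s['finger_gap'],go(h,q[2]))
w=vision.snapshot('wrist');cv2.imwrite('pics/w1.png',w[:,:,::-1]);print(proj(place(q,[[q[3],.06,.047],[q[3],-.06,.047]]),'wrist').round())
E
python3 fit2.py
```

```text
rack [ 0.4975 -0.29   -0.4045  0.0312  0.0943] [-0.2 -1.3  1.2  0.3  0.8  1.1 -1.   0.4 -0.5 -0.5  0.2 -0.5  0.6 -0.3
 -0.  -0.1 -0.1  0.4 -0.1 -0.3  0.  -0.1  0.1 -0. ]
punch origin in rack [-0.0041  0.      0.0647]
foot px top crop [[176. 295.]
 [327. 356.]
 [480. 418.]] side [[ 88. 196.]
 [ 95. 309.]
 [103. 432.]] chisel tip [[257. 113.]] [[244. 108.]]
origins [[ 0.5253 -0.2149  0.0647]
 [ 0.4938 -0.2884  0.0647]
 [ 0.4623 -0.362   0.0647]]
cab [ 0.6797  0.2084  0.1696 -0.0831 -0.0128] [-0.2 -0.   1.  -0.1  0.3 -0.8 -0.4  0.8  1.1 -0.3 -1.  -0.6 -1.5 -1.6
 -0.4  0.6]
handle [0.5977 0.1944 0.03  ]
1.7667 [0.5977 0.1951 0.1507] 0.41910349499136057 (array([-7.000e-01,  1.000e-01,  1.207e+02]), np.float64(-0.0), 'q6 -0.03', array([ 0. , -0.3,  0.3]))
[[322. 140.]
 [322. 327.]]
```

View pics/w1.png

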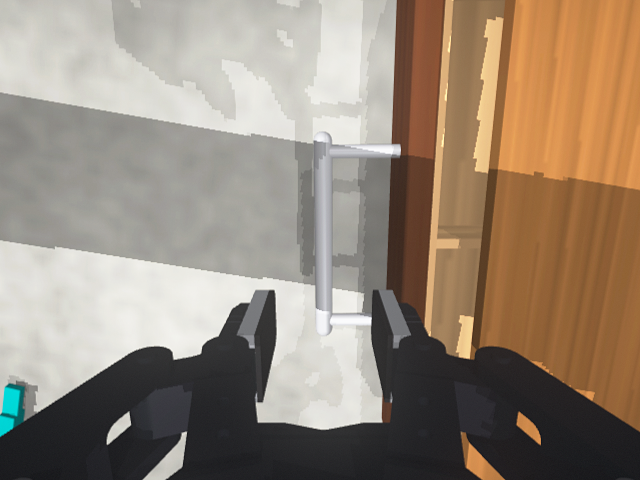

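Wrist view: the bar runs from (322,137) to (322,328), 1–3 px from the prediction, and the fingers straddle it. Descending, gripping and pulling.

Call:
drive_tool --deltas '[[[0,0,30,0],[0,0,60,0],[0,0,90,0],[0,0,112,0],[0,0,120,0]]]'

```text
t: 2.23
tcp_pos: [0.5953, 0.1949, 0.0276]
tool_rot: [0.644, 0.765, -0.003, -0.002]
force: [-0.7, -0.1, 0.8]
finger_gap: 0.422
gripper_force: 0.0
```

Call:
drive_tool --deltas '[[[0,0,0,0],[0,0,0,0],[0,0,0,0],[0,0,0,0],[0,0,0,0]]]' --jaw 5

```text
t: 2.65
tcp_pos: [0.5983, 0.1954, 0.0319]
tool_rot: [0.644, 0.765, 0.0, 0.0]
force: [0.5, 0.2, -6.2]
finger_gap: 0.114
gripper_force: 39.0
```

Call:
drive_tool --deltas '[[[0,0,0,0],[0,-5,0,0],[0,-10,0,0],[0,-15,0,0],[0,-20,0,0]]]'

```text
t: 3.07
tcp_pos: [0.5788, 0.1919, 0.0319]
tool_rot: [0.645, 0.765, 0.001, 0.001]
force: [3.0, 1.2, -6.1]
finger_gap: 0.113
gripper_force: 39.6
```

Call:
drive_tool --deltas '[[[0,-16,0,0],[0,-34,0,0],[0,-52,0,0],[0,-70,0,0],[0,-85,0,0]]]'

```text
t: 3.48
tcp_pos: [0.4943, 0.177, 0.0319]
tool_rot: [0.644, 0.765, 0.001, 0.001]
force: [3.2, -1.2, -8.3]
finger_gap: 0.11
gripper_force: 40.1
```

Call:
drive_tool --deltas '[[[0,-8,0,0],[0,-14,0,0],[0,-20,0,0],[0,-25,0,0],[0,-30,0,0]]]'

```text
t: 3.9
tcp_pos: [0.4667, 0.1721, 0.0318]
tool_rot: [0.644, 0.765, 0.001, 0.001]
force: [4.0, -3.2, -4.3]
finger_gap: 0.112
gripper_force: 40.6
```

Call:
drive_tool --deltas '[[[0,-3,0,0],[0,-5,0,0],[0,-7,0,0],[0,-8,0,0],[0,-8,0,0]]]'

```text
t: 4.32
tcp_pos: [0.4619, 0.1712, 0.0319]
tool_rot: [0.645, 0.765, 0.003, 0.003]
force: [7.6, -2.6, -8.5]
finger_gap: 0.107
gripper_force: 40.2
```

Call:
drive_tool --deltas '[[[0,-1,0,0],[0,-2,0,0],[0,-3,0,0],[0,-4,0,0],[0,-4,0,0]]]'

```text
t: 4.73
tcp_pos: [0.4619, 0.1713, 0.0319]
tool_rot: [0.645, 0.764, 0.006, 0.006]
force: [12.2, 0.8, -14.1]
finger_gap: 0.115
gripper_force: 39.7
```

Call:
drive_tool --deltas '[[[0,-1,0,0],[0,-2,0,0],[0,-3,0,0],[0,-4,0,0],[0,-4,0,0]]]'

```text
t: 5.15
tcp_pos: [0.462, 0.1712, 0.0319]
tool_rot: [0.645, 0.764, 0.01, 0.008]
force: [17.7, 1.7, -20.0]
finger_gap: 0.111
gripper_force: 39.3
```

At the stop (force rises, no motion). Relieving the pull, releasing, lifting, then checking.

Call:
drive_tool --deltas '[[[0,3,0,0],[0,6,0,0],[0,9,0,0],[0,11,0,0],[0,11,0,0]]]'

```text
t: 5.57
tcp_pos: [0.4618, 0.1713, 0.0318]
tool_rot: [0.644, 0.765, 0.001, 0.001]
force: [3.6, -5.6, -3.3]
finger_gap: 0.109
gripper_force: 40.9
```

Call:
drive_tool --deltas '[[[0,0,0,0],[0,0,0,0],[0,0,0,0],[0,0,0,0],[0,0,0,0]]]' --jaw 36

```text
t: 5.98
tcp_pos: [0.4596, 0.1718, 0.0315]
tool_rot: [0.644, 0.765, -0.0, -0.0]
force: [-0.1, -0.3, -0.5]
finger_gap: 0.421
gripper_force: 0.0
```

Call:
drive_tool --deltas '[[[0,0,-25,0],[0,0,-55,0],[0,0,-90,0],[0,0,-125,0],[0,0,-160,0]]]'

```text
t: 6.4
tcp_pos: [0.4591, 0.1717, 0.1927]
tool_rot: [0.645, 0.765, -0.0, -0.001]
force: [-0.8, -0.5, 0.9]
finger_gap: 0.427
gripper_force: 0.0
```

```bash
cat > t.py <<'E'
from h import *
import sys
J=json.load(open('poses.json'));O=np.array(J['O']);rk=J['rack']
u=np.array([np.cos(.698)*np.cos(rk[2]),np.cos(.698)*np.sin(rk[2]),np.sin(.698)])
i=int(sys.argv[1]); up=float(sys.argv[2])
T=O[i]+.002*u+[0,0,-.005+up]
s=manip.sense();print(s['t'],s['tcp_pos'].round(4),T.round(4),go(T,rk[2]+np.pi/2))
E
python3 t.py 0 0.10
```

```text
6.4 [0.4591 0.1717 0.1927] [ 0.5267 -0.2155  0.161 ] (array([-393. ,    1.1,   31.6]), np.float64(-0.996), 'q6 -0.04', array([-0.8, -0.5,  0.9]))
```

Call:
drive_tool --deltas '[[[-39,0,3,0],[-78,0,6,0],[-118,0,9,0],[-157,0,12,0],[-196,0,15,0]]]' --jaw 40

```text
t: 6.82
tcp_pos: [0.4928, -0.0229, 0.1765]
tool_rot: [0.644, 0.765, 0.0, -0.0]
force: [0.8, 0.3, 0.1]
finger_gap: 0.468
gripper_force: 0.0
```

Call:
drive_tool --deltas '[[[-39,0,3,-0.12],[-78,0,6,-0.24],[-118,0,9,-0.36],[-157,0,13,-0.48],[-197,1,16,-0.6]]]'

```text
t: 7.23
tcp_pos: [0.5268, -0.2169, 0.1599]
tool_rot: [0.387, 0.922, 0.0, -0.001]
force: [1.1, 0.4, -0.5]
finger_gap: 0.469
gripper_force: 0.0
```

Call:
drive_tool --deltas '[[[0,0,0,-0.12],[0,0,0,-0.24],[0,0,0,-0.36],[0,0,0,-0.396],[0,0,0,-0.396]]]'

```text
t: 7.65
tcp_pos: [0.527, -0.2153, 0.16]
tool_rot: [0.201, 0.98, 0.0, -0.001]
force: [0.1, 1.7, 0.1]
finger_gap: 0.474
gripper_force: 0.0
```

```bash
python3 t.py 0 0
python3 - <<'E'
from h import *
J=json.load(open('poses.json'));O=np.array(J['O']);rk=J['rack'];q=J['cab']
u=np.array([np.cos(.698)*np.cos(rk[2]),np.cos(.698)*np.sin(rk[2]),np.sin(.698)])
w=vision.snapshot('wrist')[:,:,::-1].copy()
for P,c in ((O[0]+.055*u,(0,0,255)),(O[0]-.055*u,(0,255,0)),(O[1]+.046*u,(255,0,0)),(O[1]-.055*u,(255,255,0)),(O[0]+.002*u,(255,0,255))):
    x=proj(P,'wrist')[0]; cv2.circle(w,tuple(int(v) for v in x),4,c,1)
t=vision.snapshot('top')[:,:,::-1]
c=cv2.resize(t[35:245,75:275],None,fx=2,fy=2,interpolation=cv2.INTER_CUBIC)
w=cv2.resize(w,(400,300));im=np.zeros((420,800,3),np.uint8);im[:300,:400]=w;im[:,400:]=c
cv2.imwrite('pics/m1.png',im)
E
```

```text
7.65 [ 0.527  -0.2153  0.16  ] [ 0.5267 -0.2155  0.061 ] (array([ 0.1, -0.4, 99. ]), np.float64(-0.001), 'q6 -1.75', array([0.1, 1.7, 0.1]))
```

View pics/m1.png

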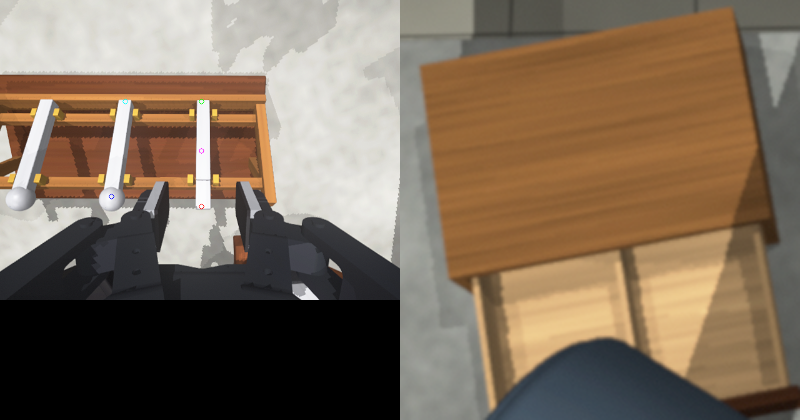

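Markers sit within about 2 px of the real punch (203 vs 201), so I'll shift +1.5 mm in y. The drawer shows both compartments open, with the divider at (620,270). Descending to the chisel and gripping.

Call:
drive_tool --deltas '[[[0,1.5,28,0],[0,1.5,56,0],[0,1.5,80,0],[0,1.5,96,0],[0,1.5,100.5,0]]]' --force 30

```text
t: 8.17
tcp_pos: [0.5264, -0.2129, 0.0571]
tool_rot: [0.202, 0.979, 0.001, -0.003]
force: [-0.5, 0.0, -0.3]
finger_gap: 0.466
gripper_force: 0.0
```

Call:
drive_tool --deltas '[[[0,0,0,0],[0,0,0,0],[0,0,0,0],[0,0,0,0],[0,0,0,0]]]' --jaw 8

```text
t: 8.58
tcp_pos: [0.5287, -0.2145, 0.0608]
tool_rot: [0.201, 0.98, -0.0, 0.001]
force: [-1.1, 1.0, -1.7]
finger_gap: 0.141
gripper_force: 33.4
```

Call:
drive_tool --deltas '[[[0,0,0,0],[0,0,-4,0],[0,0,-12,0],[0,0,-22,0],[0,0,-35,0]]]'

```text
t: 9.0
tcp_pos: [0.5277, -0.2139, 0.0954]
tool_rot: [0.201, 0.98, 0.0, -0.001]
force: [-0.1, 0.4, -1.4]
finger_gap: 0.143
gripper_force: 33.3
```

```bash
cat > b.py <<'E'
from h import *
import sys
q=json.load(open('poses.json'))['cab']
x,y,z=map(float,sys.argv[1:4])
T=place(q,[x,y,z])[0]; s=manip.sense(); print(s['t'],s['tcp_pos'].round(4),T.round(4),go(T,q[2]+np.pi/2))
E
python3 b.py -.085 -.073 .18
python3 - <<'E'
from h import *
w=vision.snapshot('wrist')[:,:,::-1];cv2.imwrite('pics/w2.png',cv2.resize(w,(480,360)))
E
```

```text
9.0 [ 0.5277 -0.2139  0.0954] [0.6082 0.1221 0.18  ] (array([ 58.6, 340.6, -84.5]), np.float64(-0.575), 'q6 -1.75', array([-0.1,  0.4, -1.4]))
```

View pics/w2.png

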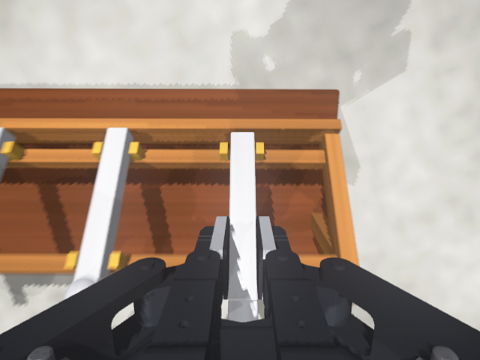

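Chisel held centrally (240,200 in the wrist view), clear of the rails. Carrying it to the right compartment.

Call:
drive_tool --deltas '[[[0,10,-25,0],[5,35,-50,0],[10,65,-72,0],[18,100,-84,0],[25,135,-85,0]]]'

```text
t: 9.47
tcp_pos: [0.5605, -0.08, 0.1837]
tool_rot: [0.202, 0.979, -0.0, 0.004]
force: [1.5, 0.1, -0.7]
finger_gap: 0.14
gripper_force: 33.4
```

Call:
drive_tool --deltas '[[[6,39,0,0],[13,78,0,0],[20,117,0,0],[27,156,0,0],[33,195,0,0]]]'

```text
t: 9.88
tcp_pos: [0.6048, 0.114, 0.1805]
tool_rot: [0.201, 0.98, 0.0, 0.0]
force: [0.8, -0.1, -1.0]
finger_gap: 0.141
gripper_force: 33.4
```

Call:
drive_tool --deltas '[[[0,4,0,-0.115],[0,8,0,-0.23],[0,10,0,-0.345],[0,10,0,-0.46],[0,10,0,-0.575]]]'

```text
t: 10.3
tcp_pos: [0.6087, 0.1216, 0.1802]
tool_rot: [-0.088, 0.996, -0.0, 0.0]
force: [0.2, -0.2, -1.3]
finger_gap: 0.144
gripper_force: 33.3
```

```bash
python3 b.py -.085 -.073 .08
python3 - <<'E'
from h import *
q=json.load(open('poses.json'))['cab']
w=vision.snapshot('wrist')[:,:,::-1].copy()
for x,y,z,c in ((0,0,.085,(0,0,255)),(-.085,-.073,.022,(0,255,0)),(-.165,0,.072,(255,0,0)),(-.165,-.141,.063,(255,255,0)),(-.085,0,.063,(255,0,255)),(-.085,-.141,.063,(255,0,255)),(-.2228,-.06,.047,(0,255,255))):
    v=proj(place(q,[x,y,z]),'wrist')[0];print(v.round());cv2.circle(w,tuple(int(a) for a in v),5,c,2)
cv2.imwrite('pics/w3.png',w)
E
```

```text
10.3 [0.6087 0.1216 0.1802] [0.6082 0.1221 0.08  ] (array([  0.4,   0.5, 100.2]), np.float64(0.007), 'q6 -1.73', array([ 0.2, -0.2, -1.3]))
[435. 367.]
[325. 218.]
[453. 103.]
[213. 102.]
[437. 233.]
[221. 231.]
[349.   3.]
```

View pics/w3.png

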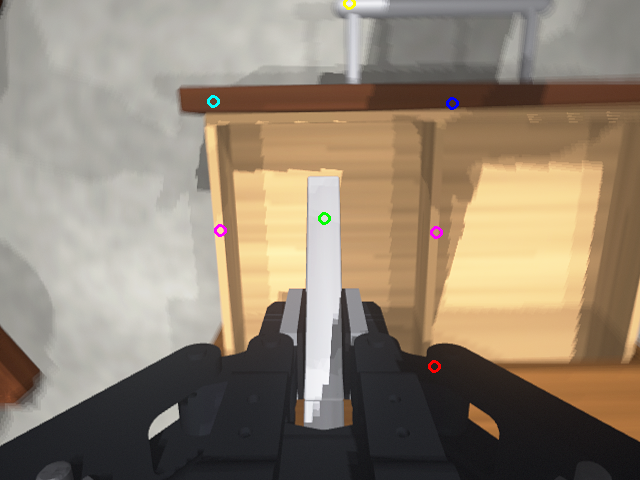

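Wrist view: the chisel at (325,235) is centred between the side wall (232) and the divider (421). The front panel's inner edge is at row 112, and the cabinet edge at row 362. Lowering to feel for the floor.

Call:
drive_tool --deltas '[[[6,0,25,0],[6,0,55,0],[6,0,80,0],[6,0,98,0],[6,0,108,0]]]'

```text
t: 10.77
tcp_pos: [0.6014, 0.12, 0.0697]
tool_rot: [-0.084, 0.996, 0.0, -0.002]
force: [-0.4, 0.0, -1.7]
finger_gap: 0.143
gripper_force: 33.4
```

Call:
drive_tool --deltas '[[[0,0,0,0],[0,0,2,0],[0,0,4,0],[0,0,6,0],[0,0,6,0]]]'

```text
t: 11.18
tcp_pos: [0.6035, 0.1201, 0.0667]
tool_rot: [-0.085, 0.996, -0.0, 0.001]
force: [-0.5, -0.4, -2.6]
finger_gap: 0.14
gripper_force: 33.3
```

Call:
drive_tool --deltas '[[[0,0,1,0],[0,0,2,0],[0,0,3,0],[0,0,4,0],[0,0,4,0]]]'

```text
t: 11.6
tcp_pos: [0.6028, 0.1201, 0.0616]
tool_rot: [-0.085, 0.996, 0.0, -0.0]
force: [0.8, -1.0, -1.7]
finger_gap: 0.144
gripper_force: 33.3
```

Call:
drive_tool --deltas '[[[0,0,1,0],[0,0,2,0],[0,0,3,0],[0,0,3,0],[0,0,3,0]]]' --force 22

```text
t: 12.02
tcp_pos: [0.6029, 0.1201, 0.0587]
tool_rot: [-0.085, 0.996, 0.0, -0.0]
force: [0.1, -0.1, -1.1]
finger_gap: 0.143
gripper_force: 33.3
```

Call:
drive_tool --deltas '[[[0,0,1,0],[0,0,2,0],[0,0,3,0],[0,0,3,0],[0,0,3,0]]]'

```text
t: 12.43
tcp_pos: [0.6031, 0.1201, 0.0559]
tool_rot: [-0.085, 0.996, -0.0, 0.0]
force: [0.3, 0.2, 0.1]
finger_gap: 0.146
gripper_force: 33.6
```

Call:
drive_tool --deltas '[[[-1,0,1,0],[-2.5,0,2.5,0],[-4,0,4,0],[-5.5,0,6,0],[-5.5,0,6,0]]]' --jaw 10 --force 20

```text
t: 12.85
tcp_pos: [0.6092, 0.121, 0.0499]
tool_rot: [-0.085, 0.996, -0.0, 0.001]
force: [-0.6, 0.1, 4.9]
finger_gap: 0.144
gripper_force: 34.1
```

Call:
drive_tool --deltas '[[[-1.5,0,2,0],[-3,0,4.5,0],[-4,0,6.5,0],[-5,0,8.5,0],[-5,0,8.5,0]]]'

```text
t: 13.27
tcp_pos: [0.6155, 0.1221, 0.0418]
tool_rot: [-0.085, 0.996, 0.0, 0.002]
force: [1.0, 0.7, 5.2]
finger_gap: 0.141
gripper_force: 34.2
```

Run:
```python
from h import *
s=manip.sense();print(s['tcp_pos'],s['force'])
w=vision.snapshot('wrist')[:,:,::-1];t=vision.snapshot('side')[:,:,::-1]
c=cv2.resize(t[100:260,250:410],None,fx=2.5,fy=2.5,interpolation=cv2.INTER_CUBIC)
im=np.zeros((400,800,3),np.uint8);im[:300,:400]=cv2.resize(w,(400,300));im[:,400:]=c
cv2.imwrite('pics/m2.png',im)
```

```text
[0.61549936 0.12210372 0.04180845] [1.0200643  0.66817862 5.24386633]
```

View pics/m2.png

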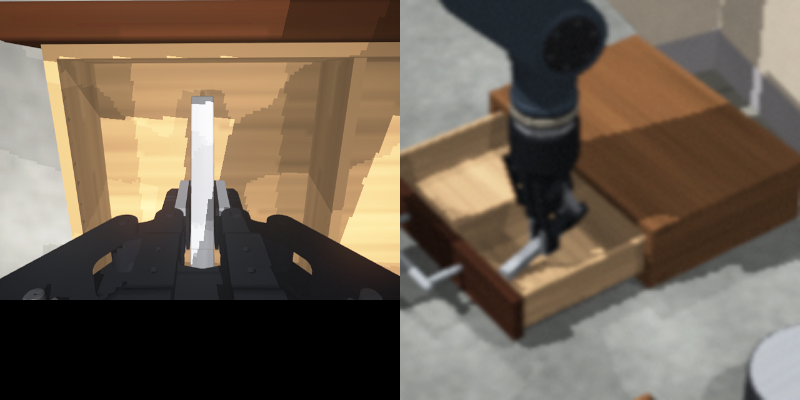

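The pivot works: the foot is on the floor at (202,98), tilt is decreasing, steady 6 N. Continuing to flat.

Call:
drive_tool --deltas '[[[-1,0,2,0],[-2,0,4.5,0],[-3,0,7,0],[-4,0,9.5,0],[-4,0,9.5,0]]]'

```text
t: 13.78
tcp_pos: [0.6198, 0.1228, 0.0323]
tool_rot: [-0.085, 0.996, -0.0, 0.003]
force: [3.2, 1.0, 4.2]
finger_gap: 0.144
gripper_force: 34.3
```

Call:
drive_tool --deltas '[[[-0.5,0,1.5,0],[-1,0,3,0],[-1.5,0,4.5,0],[-1.5,0,5.5,0],[-1.5,0,5.5,0]]]'

```text
t: 14.2
tcp_pos: [0.62, 0.1228, 0.0267]
tool_rot: [-0.085, 0.996, -0.0, 0.001]
force: [3.6, 0.2, 5.6]
finger_gap: 0.144
gripper_force: 34.4
```

Call:
drive_tool --deltas '[[[0,0,0.5,0],[0,0,1,0],[0,0,1.5,0],[0,0,1.5,0],[0,0,1.5,0]]]'

```text
t: 14.62
tcp_pos: [0.6189, 0.1228, 0.0248]
tool_rot: [-0.085, 0.996, -0.0, 0.0]
force: [3.4, -0.5, 5.2]
finger_gap: 0.14
gripper_force: 34.4
```

Call:
drive_tool --deltas '[[[0,0,0.5,0],[0,0,1,0],[0,0,1,0],[0,0,1,0]]]'

```text
t: 14.95
tcp_pos: [0.6187, 0.1228, 0.0237]
tool_rot: [-0.085, 0.996, 0.0, -0.0]
force: [3.6, -0.5, 4.7]
finger_gap: 0.139
gripper_force: 34.4
```

Call:
drive_tool --deltas '[[[0,0,0.5,0],[0,0,1,0],[0,0,1,0],[0,0,1,0]]]'

```text
t: 15.28
tcp_pos: [0.6186, 0.1228, 0.0227]
tool_rot: [-0.085, 0.996, 0.0, -0.0]
force: [3.1, 0.4, 4.7]
finger_gap: 0.142
gripper_force: 34.4
```

Call:
drive_tool --deltas '[[[0,0,0.5,0],[0,0,1,0],[0,0,1,0],[0,0,1,0]]]'

```text
t: 15.62
tcp_pos: [0.6186, 0.1228, 0.0225]
tool_rot: [-0.085, 0.996, -0.0, -0.0]
force: [3.0, -0.6, 9.4]
finger_gap: 0.144
gripper_force: 36.6
```

Call:
drive_tool --deltas '[[[0,0,0,0],[0,0,0,0],[0,0,0,0],[0,0,-2,0],[0,0,-2,0]]]' --jaw 26

```text
t: 16.03
tcp_pos: [0.6166, 0.1229, 0.023]
tool_rot: [-0.085, 0.996, 0.0, -0.002]
force: [-0.2, -1.1, -1.4]
finger_gap: 0.302
gripper_force: 0.0
```

Call:
drive_tool --deltas '[[[0,0,-25,0],[0,0,-60,0],[0,0,-100,0],[0,0,-130,0],[0,0,-155,0]]]'

```text
t: 16.45
tcp_pos: [0.6179, 0.1228, 0.1803]
tool_rot: [-0.085, 0.996, 0.0, -0.001]
force: [0.2, -0.2, 0.1]
finger_gap: 0.306
gripper_force: 0.0
```

```bash
python3 - <<'E'
from h import *
w=vision.snapshot('wrist');cv2.imwrite('pics/w4.png',w[:,:,::-1])
hsv=cv2.cvtColor(w,cv2.COLOR_RGB2HSV);m=((hsv[...,1]<40)&(hsv[...,2]>110)).astype(np.uint8)
n,l,st,c=cv2.connectedComponentsWithStats(m)
M=vision.camera_model('wrist');Rm=cv2.Rodrigues(M['rvec'])[0];C=-Rm.T@M['tvec']
def ray(px,z):
    d=Rm.T@np.linalg.inv(M['camera_matrix'])@np.r_[px,1];return C+d*(z-C[2])/d[2]
q=json.load(open('poses.json'))['cab']
for i in range(1,n):
    if st[i,4]>800:
        r=cv2.minAreaRect(np.argwhere(l==i)[:,::-1].astype(np.float32));b=cv2.boxPoints(r)
        print(st[i],[ (np.array([[np.cos(q[2]),np.sin(q[2])],[-np.sin(q[2]),np.cos(q[2])]])@(ray(p,.035)[:2]-q[:2])).round(4).tolist() for p in b])
E
python3 t.py 1 0.10
```

```text
[    0     0   383   442 88882] [[-0.2151, -0.2801], [-0.2153, -0.0377], [0.123, -0.0241], [0.1235, -0.3532]]
[  391     0   249    66 13874] [[-0.2153, -0.032], [-0.2154, 0.1252], [-0.1772, 0.1333], [-0.177, -0.0302]]
[ 314  137   19  151 2704] [[-0.1309, -0.0813], [-0.1309, -0.0688], [-0.0195, -0.0681], [-0.0195, -0.0819]]
16.5 [0.6208 0.123  0.1852] [ 0.4952 -0.289   0.161 ] (array([ 193.7, -384.8,   23.2]), np.float64(0.575), 'q6 -1.72', array([1.1, 1.1, 2.9]))
```

The chisel is laid flat, measuring 111 × 13 mm on the compartment floor. Next, the middle ball punch.

Call:
drive_tool --deltas '[[[16,-32,0,0],[32,-64,0,0],[48,-96,0,0],[64,-128,0,0],[80,-160,0,0]]]' --jaw 40 --force 30

```text
t: 16.92
tcp_pos: [0.5646, -0.0491, 0.1775]
tool_rot: [-0.085, 0.996, 0.001, -0.002]
force: [0.1, -0.3, -0.3]
finger_gap: 0.467
gripper_force: 0.0
```

Call:
drive_tool --deltas '[[[16,-32,2,0],[32,-64,4,0],[48,-96,6,0],[64,-128,8,0],[80,-160,10,0]]]'

```text
t: 17.33
tcp_pos: [0.5129, -0.2202, 0.1674]
tool_rot: [-0.085, 0.996, 0.001, -0.002]
force: [0.6, -0.3, -0.6]
finger_gap: 0.47
gripper_force: 0.0
```

Call:
drive_tool --deltas '[[[8,-16,3,0.115],[16,-32,6,0.23],[24,-48,9,0.345],[33,-64,13,0.46],[33.7,-64.8,13,0.575]]]'

```text
t: 17.75
tcp_pos: [0.4906, -0.2912, 0.1538]
tool_rot: [0.205, 0.979, 0.0, -0.002]
force: [0.0, 1.2, 0.6]
finger_gap: 0.469
gripper_force: 0.0
```

Call:
drive_tool --deltas '[[[0,0,0,0],[0,0,0,0]]]'

```text
t: 17.92
tcp_pos: [0.4917, -0.2884, 0.1547]
tool_rot: [0.2, 0.98, 0.001, -0.001]
force: [0.2, 0.2, 0.7]
finger_gap: 0.473
gripper_force: 0.0
```

```bash
python3 t.py 1 0
cat > chk.py <<'E'
from h import *
import sys
i=int(sys.argv[1]);J=json.load(open('poses.json'));O=np.array(J['O']);rk=J['rack']
u=np.array([np.cos(.698)*np.cos(rk[2]),np.cos(.698)*np.sin(rk[2]),np.sin(.698)])
w=vision.snapshot('wrist');hsv=cv2.cvtColor(w,cv2.COLOR_RGB2HSV)
for g in (-.045,-.02,.002,.015):
    x=proj(O[i]+g*u+[0,0,.0065],'wrist')[0];r=int(x[1]);row=(hsv[r,:,1]<40)&(hsv[r,:,2]>100)
    k=[c for c in range(int(x[0])-25,int(x[0])+26) if row[c]];print(g,x.round(1),'shank cols',k[0] if k else None,k[-1] if k else None,len(k))
E
python3 chk.py 1
```

```text
17.9167 [ 0.4917 -0.2884  0.1547] [ 0.4952 -0.289   0.061 ] (array([-3.8,  0.7, 93.7]), np.float64(0.001), 'q6 -1.89', array([0.2, 0.2, 0.7]))
-0.045 [323.9 183.4] shank cols 316 337 22
-0.02 [323.9 219.1] shank cols 316 337 22
0.002 [323.9 253.1] shank cols 316 338 23
0.015 [323.9 274.5] shank cols 315 338 24
```

Call:
drive_tool --deltas '[[[-4,2.2,28,0],[-4,2.2,56,0],[-4,2.2,78,0],[-4,2.2,91,0],[-4,2.2,94.5,0]]]'

```text
t: 18.38
tcp_pos: [0.496, -0.2864, 0.0587]
tool_rot: [0.2, 0.98, 0.002, -0.003]
force: [-0.5, 0.4, 0.6]
finger_gap: 0.468
gripper_force: 0.0
```

Call:
drive_tool --deltas '[[[0,0,0,0],[0,0,0,0],[0,0,0,0],[0,0,0,0],[0,0,0,0]]]' --jaw 8

```text
t: 18.8
tcp_pos: [0.4977, -0.289, 0.0622]
tool_rot: [0.201, 0.98, -0.0, 0.001]
force: [0.9, 0.6, -0.6]
finger_gap: 0.142
gripper_force: 32.8
```

Call:
drive_tool --deltas '[[[0,0,0,0],[0,0,-4,0],[0,0,-12,0],[0,0,-22,0],[0,0,-35,0]]]'

```text
t: 19.22
tcp_pos: [0.497, -0.2885, 0.0969]
tool_rot: [0.201, 0.98, 0.0, -0.001]
force: [-0.0, 0.3, -1.4]
finger_gap: 0.143
gripper_force: 32.7
```

```bash
python3 b.py -.092 .045 .18; python3 t.py 1 0
```

```text
19.2167 [ 0.497  -0.2885  0.0969] [0.5814 0.2372 0.18  ] (array([129.8, 516.4, -82.8]), np.float64(-0.575), 'q6 -1.89', array([-0. ,  0.3, -1.4]))
19.2167 [ 0.497  -0.2885  0.0969] [ 0.4952 -0.289   0.061 ] (array([ 1.4, -1.2, 35.9]), np.float64(-0.001), 'q6 -1.89', array([-0. ,  0.3, -1.4]))
```

Call:
drive_tool --deltas '[[[0,8,-25,0],[5,30,-50,0],[12,58,-72,0],[21,88,-82,0],[30,120,-83,0]]]'

```text
t: 19.63
tcp_pos: [0.5189, -0.1669, 0.1833]
tool_rot: [0.202, 0.979, -0.001, 0.004]
force: [0.5, 0.9, -2.0]
finger_gap: 0.143
gripper_force: 32.7
```

Call:
drive_tool --deltas '[[[9,38,0,0],[18,76,0,0],[28,114,0,0],[38,152,0,0],[48,190,0,0]]]'

```text
t: 20.05
tcp_pos: [0.5479, 0.0287, 0.1805]
tool_rot: [0.201, 0.98, 0.0, 0.001]
force: [0.2, -0.6, -1.7]
finger_gap: 0.14
gripper_force: 32.7
```

Call:
drive_tool --deltas '[[[9,38,0,0],[18,76,0,0],[28,114,0,0],[38,152,0,0],[48,190,0,0]]]'

```text
t: 20.47
tcp_pos: [0.5786, 0.2225, 0.1805]
tool_rot: [0.201, 0.98, 0.0, 0.0]
force: [0.6, -0.2, -1.6]
finger_gap: 0.142
gripper_force: 32.7
```

Call:
drive_tool --deltas '[[[1,5,0,-0.115],[2,10,0,-0.23],[4,16,0,-0.345],[4,16,0,-0.46],[4,16,0,-0.575]]]'

```text
t: 20.88
tcp_pos: [0.5811, 0.2374, 0.1803]
tool_rot: [-0.088, 0.996, 0.0, 0.0]
force: [0.6, -0.1, -0.7]
finger_gap: 0.146
gripper_force: 32.7
```

Call:
drive_tool --deltas '[[[0,0,0,0],[0,0,0,0]]]'

```text
t: 21.05
tcp_pos: [0.5813, 0.2367, 0.18]
tool_rot: [-0.083, 0.997, 0.0, 0.0]
force: [-0.2, -0.8, -1.2]
finger_gap: 0.14
gripper_force: 32.7
```

```bash
python3 b.py -.092 .045 .07
python3 - <<'E'
from h import *
w=vision.snapshot('wrist');hsv=cv2.cvtColor(w,cv2.COLOR_RGB2HSV)
q=json.load(open('poses.json'))['cab']
print(proj(place(q,[[-.1,0,.063],[-.1,.146,.063]]),'wrist').round())
v=w[215:230].mean(0).astype(int)
print([(c,)+tuple(v[c]) for c in range(100,640,8)])
E
```

```text
21.05 [0.5813 0.2367 0.18  ] [0.5814 0.2372 0.07  ] (array([ -0.2,   0.5, 110. ]), np.float64(-0.003), 'q6 -1.53', array([-0.2, -0.8, -1.2]))
[[255. 221.]
 [481. 220.]]
[(100, np.int64(244), np.int64(210), np.int64(146)), (108, np.int64(246), np.int64(215), np.int64(150)), (116, np.int64(253), np.int64(232), np.int64(169)), (124, np.int64(253), np.int64(232), np.int64(169)), (132, np.int64(253), np.int64(233), np.int64(170)), (140, np.int64(253), np.int64(234), np.int64(170)), (148, np.int64(250), np.int64(222), np.int64(156)), (156, np.int64(241), np.int64(239), np.int64(242)), (164, np.int64(236), np.int64(236), np.int64(239)), (172, np.int64(122), np.int64(116), np.int64(116)), (180, np.int64(237), np.int64(198), np.int64(140)), (188, np.int64(251), np.int64(229), np.int64(166)), (196, np.int64(252), np.int64(231), np.int64(169)), (204, np.int64(252), np.int64(231), np.int64(169)), (212, np.int64(210), np.int64(165), np.int64(117)), (220, np.int64(207), np.int64(162), np.int64(115)), (228, np.int64(207), np.int64(162), np.int64(114)), (236, np.int64(179), np.int64(140), np.int64(9
[... 1896 characters left out ...]
64(191), np.int64(183)), (540, np.int64(194), np.int64(193), np.int64(185)), (548, np.int64(195), np.int64(194), np.int64(186)), (556, np.int64(192), np.int64(191), np.int64(184)), (564, np.int64(193), np.int64(191), np.int64(184)), (572, np.int64(196), np.int64(194), np.int64(186)), (580, np.int64(190), np.int64(188), np.int64(181)), (588, np.int64(182), np.int64(180), np.int64(173)), (596, np.int64(180), np.int64(178), np.int64(171)), (604, np.int64(181), np.int64(179), np.int64(172)), (612, np.int64(179), np.int64(178), np.int64(171)), (620, np.int64(183), np.int64(181), np.int64(175)), (628, np.int64(183), np.int64(182), np.int64(175)), (636, np.int64(178), np.int64(177), np.int64(170))]
```

Call:
drive_tool --deltas '[[[0,0,28,0],[0,0,60,0],[0,0,90,0],[0,0,110,0],[0,0,117,0]]]'

```text
t: 21.52
tcp_pos: [0.5789, 0.2359, 0.059]
tool_rot: [-0.084, 0.996, -0.0, -0.003]
force: [-0.5, -0.6, -1.0]
finger_gap: 0.141
gripper_force: 32.7
```

Call:
drive_tool --deltas '[[[0,0,1,0],[0,0,2,0],[0,0,4,0],[0,0,5,0],[0,0,5,0]]]' --jaw 10 --force 20

```text
t: 21.93
tcp_pos: [0.5821, 0.2369, 0.0585]
tool_rot: [-0.085, 0.996, 0.0, 0.001]
force: [0.2, 0.8, -2.0]
finger_gap: 0.142
gripper_force: 32.7
```

Call:
drive_tool --deltas '[[[-0.5,0,1,0],[-1,0,2,0],[-2,0,3,0],[-2,0,3,0]]]'

```text
t: 22.27
tcp_pos: [0.5843, 0.2373, 0.0555]
tool_rot: [-0.085, 0.996, 0.0, 0.001]
force: [0.5, -1.1, 5.2]
finger_gap: 0.142
gripper_force: 33.5
```

Call:
drive_tool --deltas '[[[-1,0,1,0],[-2.5,0,2.5,0],[-4,0,4,0],[-5.5,0,6,0],[-5.5,0,6,0]]]'

```text
t: 22.68
tcp_pos: [0.5903, 0.2383, 0.0492]
tool_rot: [-0.085, 0.996, 0.0, 0.002]
force: [1.5, 0.6, 5.3]
finger_gap: 0.143
gripper_force: 33.5
```

Call:
drive_tool --deltas '[[[-1.5,0,2,0],[-3,0,4.5,0],[-4,0,6.5,0],[-5,0,8.5,0],[-5,0,8.5,0]]]'

```text
t: 23.1
tcp_pos: [0.5961, 0.2393, 0.0409]
tool_rot: [-0.085, 0.996, 0.0, 0.003]
force: [3.1, 1.1, 5.1]
finger_gap: 0.139
gripper_force: 33.6
```

Call:
drive_tool --deltas '[[[-1,0,2,0],[-2,0,4.5,0],[-3,0,7,0],[-4,0,9.5,0],[-4,0,9.5,0]]]'

```text
t: 23.52
tcp_pos: [0.5993, 0.2398, 0.0308]
tool_rot: [-0.085, 0.996, 0.0, 0.002]
force: [3.3, 0.6, 4.9]
finger_gap: 0.147
gripper_force: 33.6
```

Call:
drive_tool --deltas '[[[-0.5,0,1,0],[-1,0,2,0],[-1,0,3,0],[-1,0,3,0]]]'

```text
t: 23.85
tcp_pos: [0.5986, 0.2397, 0.0272]
tool_rot: [-0.085, 0.996, -0.0, 0.0]
force: [4.0, 0.6, 3.0]
finger_gap: 0.14
gripper_force: 33.6
```

Call:
drive_tool --deltas '[[[0,0,0.5,0],[0,0,1,0],[0,0,1,0],[0,0,1,0]]]'

```text
t: 24.18
tcp_pos: [0.5985, 0.2397, 0.0262]
tool_rot: [-0.085, 0.996, -0.0, -0.0]
force: [2.9, 0.6, 3.6]
finger_gap: 0.146
gripper_force: 33.6
```

Call:
drive_tool --deltas '[[[0,0,0.5,0],[0,0,1,0],[0,0,1,0],[0,0,1,0]]]'

```text
t: 24.52
tcp_pos: [0.5984, 0.2397, 0.0252]
tool_rot: [-0.085, 0.996, -0.0, -0.0]
force: [1.8, 1.3, 3.7]
finger_gap: 0.141
gripper_force: 33.6
```

Call:
drive_tool --deltas '[[[0,0,0.5,0],[0,0,1,0],[0,0,1,0],[0,0,1,0]]]'

```text
t: 24.85
tcp_pos: [0.5985, 0.2397, 0.0242]
tool_rot: [-0.085, 0.996, -0.0, -0.0]
force: [2.4, 0.5, 3.9]
finger_gap: 0.144
gripper_force: 33.7
```

Call:
drive_tool --deltas '[[[0,0,0.5,0],[0,0,1,0],[0,0,1,0],[0,0,1,0]]]'

```text
t: 25.18
tcp_pos: [0.5985, 0.2397, 0.0232]
tool_rot: [-0.085, 0.996, -0.0, -0.0]
force: [1.9, 0.9, 3.4]
finger_gap: 0.145
gripper_force: 33.7
```

Call:
drive_tool --deltas '[[[0,0,0.5,0],[0,0,1,0],[0,0,1,0],[0,0,1,0]]]'

```text
t: 25.52
tcp_pos: [0.5986, 0.2397, 0.0225]
tool_rot: [-0.085, 0.996, -0.0, -0.0]
force: [1.6, -0.1, 4.7]
finger_gap: 0.146
gripper_force: 34.4
```

Call:
drive_tool --deltas '[[[0,0,0.5,0],[0,0,0.7,0],[0,0,0.7,0],[0,0,0.7,0]]]'

```text
t: 25.85
tcp_pos: [0.5986, 0.2397, 0.0225]
tool_rot: [-0.085, 0.996, -0.0, 0.0]
force: [1.2, 0.2, 8.4]
finger_gap: 0.143
gripper_force: 36.3
```

Call:
drive_tool --deltas '[[[0,0,0,0],[0,0,0,0],[0,0,0,0],[0,0,-2,0],[0,0,-2,0]]]' --jaw 26

```text
t: 26.27
tcp_pos: [0.5971, 0.2395, 0.023]
tool_rot: [-0.085, 0.996, -0.0, -0.002]
force: [-0.0, 0.7, 0.1]
finger_gap: 0.305
gripper_force: 0.0
```

Call:
drive_tool --deltas '[[[0,0,-25,0],[0,0,-60,0],[0,0,-100,0],[0,0,-130,0],[0,0,-155,0]]]'

```text
t: 26.68
tcp_pos: [0.5982, 0.2397, 0.1803]
tool_rot: [-0.085, 0.996, 0.0, -0.0]
force: [0.8, -0.9, -0.0]
finger_gap: 0.302
gripper_force: 0.0
```

```bash
cat > seen.py <<'E'
from h import *
w=vision.snapshot('wrist');cv2.imwrite('pics/seen.png',w[:,:,::-1])
hsv=cv2.cvtColor(w,cv2.COLOR_RGB2HSV);m=((hsv[...,1]<40)&(hsv[...,2]>110)).astype(np.uint8)
n,l,st,c=cv2.connectedComponentsWithStats(m)
M=vision.camera_model('wrist');Rm=cv2.Rodrigues(M['rvec'])[0];C=-Rm.T@M['tvec']
def ray(px,z):
    d=Rm.T@np.linalg.inv(M['camera_matrix'])@np.r_[px,1];return C+d*(z-C[2])/d[2]
q=json.load(open('poses.json'))['cab']
for i in range(1,n):
    if 600<st[i,4]<6000:
        b=cv2.boxPoints(cv2.minAreaRect(np.argwhere(l==i)[:,::-1].astype(np.float32)))
        print(st[i],[ (np.array([[np.cos(q[2]),np.sin(q[2])],[-np.sin(q[2]),np.cos(q[2])]])@(ray(p,.035)[:2]-q[:2])).round(4).tolist() for p in b])
E
python3 seen.py;python3 t.py 2 0.11
```

```text
[ 309  133   29  155 2974] [[-0.1331, 0.0347], [-0.1332, 0.0539], [-0.019, 0.0551], [-0.019, 0.0337]]
[ 139  136   37  151 3274] [[-0.1302, -0.0839], [-0.132, -0.0669], [-0.0203, -0.0659], [-0.0181, -0.0848]]
26.7333 [0.601  0.2405 0.1854] [ 0.4637 -0.3626  0.171 ] (array([ 237.5, -571.1,   12.1]), np.float64(0.575), 'q6 -1.53', array([0.7, 0.3, 3. ]))
```

Call:
drive_tool --deltas '[[[14,-34,0,0],[28,-68,0,0],[43,-103,0,0],[57,-137,0,0],[72,-172,0,0]]]' --jaw 40 --force 30

```text
t: 27.15
tcp_pos: [0.5548, 0.057, 0.1775]
tool_rot: [-0.085, 0.996, 0.0, -0.001]
force: [1.4, -0.5, 0.3]
finger_gap: 0.467
gripper_force: 0.0
```

Call:
drive_tool --deltas '[[[14,-34,0,0],[28,-68,0,0],[43,-103,0,0],[57,-137,0,0],[72,-172,0,0]]]'

```text
t: 27.57
tcp_pos: [0.513, -0.1246, 0.1776]
tool_rot: [-0.085, 0.996, 0.001, -0.001]
force: [0.1, 0.2, -0.5]
finger_gap: 0.469
gripper_force: 0.0
```

Call:
drive_tool --deltas '[[[14,-34,0,0],[28,-68,0,0],[43,-103,0,0],[57,-137,0,0],[72,-172,0,0]]]'

```text
t: 27.98
tcp_pos: [0.4713, -0.306, 0.1775]
tool_rot: [-0.085, 0.996, 0.001, -0.001]
force: [1.2, -0.4, 0.2]
finger_gap: 0.469
gripper_force: 0.0
```

Call:
drive_tool --deltas '[[[4,-14,3,0.115],[8,-28,6,0.23],[13,-42,8,0.345],[17,-55,10,0.46],[18,-55,12,0.575]]]'

```text
t: 28.4
tcp_pos: [0.4636, -0.3648, 0.1653]
tool_rot: [0.205, 0.979, -0.0, -0.0]
force: [0.4, 0.5, 0.7]
finger_gap: 0.468
gripper_force: 0.0
```

Call:
drive_tool --deltas '[[[0,0,0,0],[0,0,0,0],[0,0,0,0]]]'

```text
t: 28.65
tcp_pos: [0.464, -0.3617, 0.166]
tool_rot: [0.2, 0.98, 0.001, -0.001]
force: [0.4, -0.5, 0.2]
finger_gap: 0.469
gripper_force: 0.0
```

```bash
python3 t.py 2 0; python3 chk.py 2
```

```text
28.65 [ 0.464  -0.3617  0.166 ] [ 0.4637 -0.3626  0.061 ] (array([ -0.3,  -1.1, 105. ]), np.float64(0.002), 'q6 -2.02', array([ 0.4, -0.5,  0.2]))
-0.045 [321.7 175.6] shank cols 314 333 20
-0.02 [321.7 209.7] shank cols 313 334 22
0.002 [321.6 242. ] shank cols 313 334 22
0.015 [321.5 262.3] shank cols 313 334 22
```

Call:
drive_tool --deltas '[[[-1,0,30,0],[-1,0,60,0],[-1,0,86,0],[-1,0,102,0],[-1,0,106.5,0]]]'

```text
t: 29.12
tcp_pos: [0.464, -0.3608, 0.0573]
tool_rot: [0.2, 0.98, 0.002, -0.002]
force: [0.3, 0.1, 0.4]
finger_gap: 0.468
gripper_force: 0.0
```

Call:
drive_tool --deltas '[[[0,0,0,0],[0,0,0,0],[0,0,0,0],[0,0,0,0],[0,0,0,0]]]' --jaw 8

```text
t: 29.53
tcp_pos: [0.4658, -0.3635, 0.0613]
tool_rot: [0.201, 0.98, -0.001, 0.001]
force: [0.4, -0.1, -2.0]
finger_gap: 0.14
gripper_force: 33.2
```

Call:
drive_tool --deltas '[[[0,0,0,0],[0,0,-4,0],[0,0,-12,0],[0,0,-22,0],[0,0,-35,0]]]'

```text
t: 29.95
tcp_pos: [0.465, -0.3627, 0.0957]
tool_rot: [0.201, 0.98, 0.0, -0.0]
force: [0.1, -0.2, -1.1]
finger_gap: 0.143
gripper_force: 33.3
```

```bash
python3 b.py -.092 .103 .18; python3 t.py 2 0
```

```text
29.95 [ 0.465  -0.3627  0.0957] [0.5716 0.2944 0.18  ] (array([161.2, 645.9, -83.8]), np.float64(-0.575), 'q6 -2.02', array([ 0.1, -0.2, -1.1]))
29.95 [ 0.465  -0.3627  0.0957] [ 0.4637 -0.3626  0.061 ] (array([ 1.2, -0.4, 34.7]), np.float64(-0.001), 'q6 -2.02', array([ 0.1, -0.2, -1.1]))
```

Call:
drive_tool --deltas '[[[0,5,-25,0],[5,22,-50,0],[10,42,-72,0],[17,66,-83,0],[25,95,-84,0]]]'

```text
t: 30.37
tcp_pos: [0.4816, -0.2674, 0.1832]
tool_rot: [0.202, 0.979, -0.002, 0.004]
force: [1.2, -0.3, -0.7]
finger_gap: 0.139
gripper_force: 33.2
```

Call:
drive_tool --deltas '[[[9,36,0,0],[18,73,0,0],[27,110,0,0],[36,147,0,0],[46,184,0,0]]]'

```text
t: 30.78
tcp_pos: [0.5103, -0.077, 0.1803]
tool_rot: [0.202, 0.979, -0.0, 0.001]
force: [0.9, 0.3, -1.4]
finger_gap: 0.143
gripper_force: 33.3
```

Call:
drive_tool --deltas '[[[9,36,0,0],[18,73,0,0],[27,110,0,0],[36,147,0,0],[46,184,0,0]]]'

```text
t: 31.2
tcp_pos: [0.5406, 0.1105, 0.1803]
tool_rot: [0.201, 0.98, 0.0, 0.001]
force: [0.4, -1.5, -0.3]
finger_gap: 0.143
gripper_force: 33.3
```

Call:
drive_tool --deltas '[[[9,36,0,0],[18,73,0,0],[27,110,0,0],[36,147,0,0],[44,180,0,0]]]'

```text
t: 31.62
tcp_pos: [0.5708, 0.2939, 0.1803]
tool_rot: [0.201, 0.98, 0.0, 0.001]
force: [1.0, 0.8, -1.0]
finger_gap: 0.144
gripper_force: 33.3
```

Call:
drive_tool --deltas '[[[0,2,0,-0.115],[0,3,0,-0.23],[0,3,0,-0.345],[0,3,0,-0.46],[0,3,0,-0.575]]]'

```text
t: 32.03
tcp_pos: [0.5718, 0.2944, 0.1801]
tool_rot: [-0.088, 0.996, 0.0, 0.0]
force: [-0.1, -0.3, -0.5]
finger_gap: 0.144
gripper_force: 33.2
```

Call:
drive_tool --deltas '[[[0,0,0,0],[0,0,0,0]]]'

```text
t: 32.2
tcp_pos: [0.572, 0.2941, 0.1799]
tool_rot: [-0.083, 0.997, 0.0, 0.0]
force: [-0.2, 0.1, -0.6]
finger_gap: 0.146
gripper_force: 33.2
```

```bash
python3 b.py -.092 .103 .06; python3 seen.py
```

```text
32.2 [0.572  0.2941 0.1799] [0.5716 0.2944 0.06  ] (array([  0.4,   0.3, 119.9]), np.float64(-0.003), 'q6 -1.44', array([-0.2,  0.1, -0.6]))
[ 230  158   32  150 2875] [[-0.1374, 0.0381], [-0.1378, 0.0575], [-0.0262, 0.055], [-0.0258, 0.0336]]
[  60  161   46  145 3456] [[-0.1349, -0.0802], [-0.1379, -0.0613], [-0.0291, -0.0595], [-0.0253, -0.0804]]
```

Ball punch 1 is still at y≈0.045 in the drawer frame, 58 mm from this target. Lowering the second the same way.

Call:
drive_tool --deltas '[[[0,0,28,0],[0,0,60,0],[0,0,90,0],[0,0,110,0],[0,0,117,0]]]'

```text
t: 32.67
tcp_pos: [0.5696, 0.2932, 0.0587]
tool_rot: [-0.084, 0.996, -0.001, -0.003]
force: [-0.3, 0.0, -1.3]
finger_gap: 0.14
gripper_force: 33.2
```

Call:
drive_tool --deltas '[[[0,0,1,0],[0,0,2,0],[0,0,4,0],[0,0,5,0],[0,0,5,0]]]' --jaw 10 --force 20

```text
t: 33.08
tcp_pos: [0.5729, 0.2944, 0.0584]
tool_rot: [-0.085, 0.996, 0.0, 0.001]
force: [-0.4, 1.2, -1.6]
finger_gap: 0.144
gripper_force: 33.2
```

Call:
drive_tool --deltas '[[[-0.5,0,1,0],[-1,0,2,0],[-2,0,3,0],[-2,0,3,0]]]'

```text
t: 33.42
tcp_pos: [0.5745, 0.2946, 0.0551]
tool_rot: [-0.085, 0.996, 0.0, 0.0]
force: [-0.0, -0.5, 5.8]
finger_gap: 0.148
gripper_force: 34.1
```

Call:
drive_tool --deltas '[[[-1,0,1,0],[-2.5,0,2.5,0],[-4,0,4,0],[-5.5,0,6,0],[-5.5,0,6,0]]]'

```text
t: 33.83
tcp_pos: [0.5806, 0.2957, 0.049]
tool_rot: [-0.085, 0.996, 0.0, 0.001]
force: [-0.5, 0.1, 4.9]
finger_gap: 0.142
gripper_force: 34.0
```

Call:
drive_tool --deltas '[[[-1.5,0,2,0],[-3,0,4.5,0],[-4,0,6.5,0],[-5,0,8.5,0],[-5,0,8.5,0]]]'

```text
t: 34.25
tcp_pos: [0.5865, 0.2967, 0.0407]
tool_rot: [-0.085, 0.996, 0.0, 0.002]
force: [2.1, -0.8, 5.3]
finger_gap: 0.146
gripper_force: 34.0
```

Call:
drive_tool --deltas '[[[-1,0,2,0],[-2,0,4.5,0],[-3,0,7,0],[-4,0,9.5,0],[-4,0,9.5,0]]]'

```text
t: 34.67
tcp_pos: [0.591, 0.2975, 0.0313]
tool_rot: [-0.085, 0.996, 0.001, 0.003]
force: [3.5, 0.5, 4.1]
finger_gap: 0.143
gripper_force: 34.1
```

Call:
drive_tool --deltas '[[[-0.5,0,1,0],[-1,0,2,0],[-1,0,3,0],[-1,0,4,0],[-1,0,5,0]]]'

```text
t: 35.08
tcp_pos: [0.5915, 0.2976, 0.0264]
tool_rot: [-0.085, 0.996, 0.0, 0.002]
force: [3.1, 0.2, 5.1]
finger_gap: 0.143
gripper_force: 34.2
```

Call:
drive_tool --deltas '[[[0,0,0.5,0],[0,0,1,0],[0,0,1.5,0],[0,0,1.5,0]]]'

```text
t: 35.42
tcp_pos: [0.5895, 0.2971, 0.0237]
tool_rot: [-0.085, 0.996, 0.0, 0.0]
force: [2.1, 0.7, 4.8]
finger_gap: 0.143
gripper_force: 34.2
```

Call:
drive_tool --deltas '[[[0,0,0.5,0],[0,0,1,0],[0,0,1,0],[0,0,1,0]]]'

```text
t: 35.75
tcp_pos: [0.5892, 0.2971, 0.0225]
tool_rot: [-0.085, 0.996, -0.0, -0.0]
force: [2.8, 0.5, 4.6]
finger_gap: 0.141
gripper_force: 34.5
```

Same seating height (0.0225). Pressing a touch further, then releasing and rising.

Call:
drive_tool --deltas '[[[0,0,0.5,0],[0,0,0.8,0],[0,0,0.8,0],[0,0,0.8,0]]]'

```text
t: 36.08
tcp_pos: [0.5892, 0.2971, 0.0225]
tool_rot: [-0.085, 0.996, -0.0, -0.0]
force: [2.1, 0.2, 8.3]
finger_gap: 0.144
gripper_force: 36.6
```

Call:
drive_tool --deltas '[[[0,0,0,0],[0,0,0,0],[0,0,0,0],[0,0,-2,0],[0,0,-2,0]]]' --jaw 26

```text
t: 36.5
tcp_pos: [0.5873, 0.2966, 0.0229]
tool_rot: [-0.085, 0.996, -0.0, -0.002]
force: [-0.5, 0.0, 0.2]
finger_gap: 0.305
gripper_force: 0.0
```

Call:
drive_tool --deltas '[[[0,0,-25,0],[0,0,-60,0],[0,0,-100,0],[0,0,-130,0],[0,0,-165,0]]]'

```text
t: 36.92
tcp_pos: [0.5872, 0.2966, 0.1884]
tool_rot: [-0.085, 0.996, -0.001, -0.003]
force: [-0.5, 0.4, -0.2]
finger_gap: 0.307
gripper_force: 0.0
```

Call:
drive_tool --deltas '[[[0,-20,0,0],[0,-40,0,0],[0,-60,0,0],[0,-60,0,0],[0,-60,0,0]]]'

```text
t: 37.33
tcp_pos: [0.5983, 0.237, 0.1876]
tool_rot: [-0.084, 0.996, -0.0, -0.002]
force: [0.2, 1.1, 0.0]
finger_gap: 0.306
gripper_force: 0.0
```

```bash
python3 seen.py
python3 - <<'E'
from h import *
q=json.load(open('poses.json'))['cab']
# drawer openness: handle edge rows in wrist picture vs prediction at stop
w=vision.snapshot('wrist');print(proj(place(q,[[-.2228,0,.047],[-.1778,0,.072]]),'wrist').round())
x=int(proj(place(q,[-.2228,0,.047]),'wrist')[0][0])
print([(r,)+tuple(int(v) for v in w[r,min(x,639)]) for r in range(0,140,6)])
s=manip.sense();print(s['t'],s['force'])
E
```

```text
[ 314  134   28  150 2779] [[-0.0264, 0.0352], [-0.1373, 0.0359], [-0.1373, 0.0548], [-0.0264, 0.056]]
[ 389  135   31  150 3101] [[-0.0257, 0.0927], [-0.1369, 0.0897], [-0.1366, 0.1093], [-0.0253, 0.1143]]
[ 150  138   35  146 3065] [[-0.1345, -0.0794], [-0.1362, -0.0632], [-0.0276, -0.0614], [-0.0255, -0.0792]]
[[254. -10.]
 [250.  63.]]
[(0, 137, 138, 141), (6, 116, 115, 111), (12, 134, 134, 130), (18, 135, 133, 129), (24, 135, 135, 131), (30, 136, 134, 130), (36, 133, 131, 128), (42, 135, 133, 127), (48, 136, 134, 129), (54, 140, 138, 134), (60, 102, 100, 96), (66, 101, 101, 95), (72, 84, 53, 37), (78, 82, 52, 37), (84, 82, 51, 35), (90, 83, 53, 36), (96, 119, 91, 64), (102, 196, 155, 109), (108, 203, 160, 114), (114, 203, 160, 113), (120, 204, 162, 114), (126, 205, 163, 115), (132, 205, 162, 114), (138, 199, 159, 113)]
37.4333 [ 1.00927911  0.09246629 -0.47806709]
```

All three lie flat, apart from each other. Next I'll move the arm aside and verify the drawer is still at its stop with the top camera.

Call:
drive_tool --deltas '[[[8,-38,0,0],[16,-76,0,0],[24,-114,0,0],[32,-152,0,0],[40,-190,0,0]]]'

```text
t: 37.85
tcp_pos: [0.5915, 0.0438, 0.1884]
tool_rot: [-0.086, 0.996, 0.0, -0.0]
force: [1.0, -0.9, 0.3]
finger_gap: 0.303
gripper_force: 0.0
```

Call:
drive_tool --deltas '[[[8,-38,0,0],[16,-76,0,0],[24,-114,0,0],[32,-152,0,0],[40,-190,0,0]]]'

```text
t: 38.27
tcp_pos: [0.5845, -0.1505, 0.1884]
tool_rot: [-0.085, 0.996, 0.001, -0.0]
force: [-0.4, -0.3, 0.3]
finger_gap: 0.301
gripper_force: 0.0
```

Call:
drive_tool --deltas '[[[0,0,0,0],[0,0,0,0],[0,0,0,0],[0,0,0,0]]]'

```text
t: 38.6
tcp_pos: [0.5845, -0.148, 0.1884]
tool_rot: [-0.086, 0.996, 0.001, -0.001]
force: [-0.3, 0.6, -0.0]
finger_gap: 0.307
gripper_force: 0.0
```

Run:
```python
from h import *
q=json.load(open('poses.json'))['cab']
a=cv2.imread('pics/top0.png');t=vision.snapshot('top')[:,:,::-1].copy();cv2.imwrite('pics/topf.png',t)
g0=cv2.cvtColor(a,cv2.COLOR_BGR2GRAY);g1=cv2.cvtColor(t,cv2.COLOR_BGR2GRAY)
def at(d,y): return proj(place(q,[q[3]-d,y,.047]),'top')[0]
# panel top edge lines: profile along drawer x, averaged over y
for nm,g,img in (('start',g0,a),('now',g1,t)):
    for ys in (np.linspace(.02,.14,13),np.linspace(-.14,-.07,8),np.linspace(-.05,.05,11)):
        L=np.arange(-.30,-.02,.004);v=[]
        for x in L:
            P=proj(place(q,[[x,y,.060] for y in ys]),'top').astype(np.float32)
            v.append(cv2.remap(g,P[:,:1],P[:,1:],cv2.INTER_LINEAR).mean())
        print(nm,[(int(round(x*1000)),int(z)) for x,z in zip(L,v)])
```

```text
start [(-300, 87), (-296, 86), (-292, 85), (-288, 85), (-284, 84), (-280, 84), (-276, 84), (-272, 84), (-268, 84), (-264, 83), (-260, 82), (-256, 82), (-252, 81), (-248, 82), (-244, 81), (-240, 80), (-236, 80), (-232, 80), (-228, 80), (-224, 79), (-220, 79), (-216, 79), (-212, 79), (-208, 80), (-204, 81), (-200, 81), (-196, 81), (-192, 81), (-188, 81), (-184, 80), (-180, 81), (-176, 82), (-172, 81), (-168, 81), (-164, 81), (-160, 81), (-156, 82), (-152, 82), (-148, 82), (-144, 82), (-140, 81), (-136, 80), (-132, 80), (-128, 79), (-124, 80), (-120, 80), (-116, 76), (-112, 72), (-108, 73), (-104, 77), (-100, 79), (-96, 78), (-92, 84), (-88, 96), (-84, 89), (-80, 80), (-76, 74), (-72, 65), (-68, 60), (-64, 59), (-60, 58), (-56, 58), (-52, 41), (-48, 20), (-44, 18), (-40, 16), (-36, 21), (-32, 28), (-28, 28), (-24, 37)]
start [(-300, 116), (-296, 115), (-292, 116), (-288, 118), (-284, 118), (-280, 119), (-276, 119), (-272, 120), (-268, 121), (-264, 124), (-260, 126), (-256, 126), (-252, 127), (-248, 127), (-244, 128), (-240, 128), (-236, 126), (-232, 127), (-228, 128), (-224, 129), (-220
[... 3342 characters left out ...]
, (-248, 52), (-244, 50), (-240, 51), (-236, 53), (-232, 57), (-228, 59), (-224, 68), (-220, 71), (-216, 69), (-212, 72), (-208, 74), (-204, 70), (-200, 65), (-196, 62), (-192, 64), (-188, 71), (-184, 63), (-180, 35), (-176, 34), (-172, 46), (-168, 48), (-164, 50), (-160, 84), (-156, 124), (-152, 124), (-148, 122), (-144, 120), (-140, 126), (-136, 129), (-132, 136), (-128, 146), (-124, 145), (-120, 153), (-116, 158), (-112, 158), (-108, 159), (-104, 157), (-100, 158), (-96, 166), (-92, 165), (-88, 162), (-84, 166), (-80, 167), (-76, 168), (-72, 172), (-68, 172), (-64, 177), (-60, 178), (-56, 176), (-52, 178), (-48, 179), (-44, 177), (-40, 167), (-36, 165), (-32, 174), (-28, 176), (-24, 164)]
```

Run:
```python
from h import *
q=json.load(open('poses.json'))['cab']
m=cv2.imread('pics/m1.png')[:,400:];t=cv2.imread('pics/topf.png')
c=cv2.resize(t[35:245,75:275],None,fx=2,fy=2,interpolation=cv2.INTER_CUBIC)
# column profiles, right part of drawer not hidden in m1
for x in (372,380,388):
    print(x,'m1 ',[int(v) for v in m[300:420:5,x-2:x+3].mean((1,2))]);print(x,'now',[int(v) for v in c[300:420:5,x-2:x+3].mean((1,2))])
# handle bar: ray at z=.047, look at blue-red in 3 y bands, all along x
f=t.astype(np.float32)
for ys in (np.linspace(.0,.05,9),np.linspace(-.05,0,9)):
    out=[]
    for x in np.arange(-.25,-.17,.003):
        P=proj(place(q,[[x,y,.047] for y in ys]),'top').astype(np.float32)
        v=cv2.remap(f,P[:,:1],P[:,1:],cv2.INTER_LINEAR).reshape(-1,3).mean(0);out.append((int(round(x*1000)),int(v.mean()),int(v[0]-v[2])))
    print(out)
```

```text
372 m1  [96, 99, 106, 109, 112, 112, 111, 110, 103, 101, 101, 101, 94, 92, 98, 101, 98, 109, 62, 33, 36, 24, 24, 66]
372 now [96, 100, 106, 110, 113, 113, 112, 110, 104, 101, 102, 102, 94, 93, 99, 102, 100, 110, 66, 47, 39, 31, 33, 40]
380 m1  [92, 93, 91, 89, 89, 88, 87, 90, 93, 96, 101, 105, 108, 112, 112, 112, 109, 106, 43, 34, 35, 22, 31, 71]
380 now [93, 93, 92, 90, 90, 89, 87, 91, 93, 97, 102, 116, 142, 164, 164, 144, 90, 47, 34, 30, 33, 38, 45, 48]
388 m1  [94, 94, 92, 91, 90, 90, 89, 90, 90, 86, 84, 85, 86, 87, 87, 87, 90, 73, 36, 36, 30, 22, 44, 70]
388 now [95, 94, 93, 91, 91, 91, 90, 91, 91, 87, 85, 85, 84, 71, 54, 38, 34, 32, 32, 35, 43, 46, 49, 51]
[(-250, 62, 20), (-247, 60, 19), (-244, 57, 19), (-241, 54, 18), (-238, 52, 17), (-235, 50, 17), (-232, 50, 16), (-229, 48, 15), (-226, 47, 15), (-223, 46, 14), (-220, 45, 14), (-217, 44, 14), (-214, 43, 13), (-211, 46, 13), (-208, 52, 13), (-205, 53, 13), (-202, 53, 13), (-199, 54, 12), (-196, 54, 11), (-193, 54, 10), (-190, 56, 9), (-187, 65, 7), (-184, 77, 4), (-181, 62, -4), (-178, 41, -17), (-175, 39, -23), (-172, 46, -35)]
[(-250, 50, 16), (-247, 49, 16), (-244, 48, 16), (-241, 48, 15), (-238, 52, 13), (-235, 57, 10), (-232, 64, 8), (-229, 70, 7), (-226, 73, 8), (-223, 87, 9), (-220, 98, 8), (-217, 95, 5), (-214, 93, 0), (-211, 97, -1), (-208, 101, -1), (-205, 99, -1), (-202, 91, -1), (-199, 82, -1), (-196, 76, -1), (-193, 75, -1), (-190, 76, -1), (-187, 77, -1), (-184, 76, -2), (-181, 53, -9), (-178, 30, -19), (-175, 25, -21), (-172, 28, -27)]
```

Panel edge pixels match those right after the pull, and the handle is at its stop position, so the drawer is fully open. Handing in.

```bash
python3 -c "
from station import manip
print(manip.sense()['t'],manip.sign_off())"
```

```text
the job is handed in; nothing more can be done
38.65 None
```

I pulled the drawer out to its stop and left it open, laid both ball punches in the left compartment and the chisel in the right, and handed the job in at 38.65 s; the hand-in gave no verdict back.

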